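Screw down the processing tank's lid crosswise

TASK

The lid of the round steel tank is being screwed down evenly in two passes, each an eighth of a turn clockwise per wing screw, and the first pass is unfinished: three wings already stand slantwise to the rim, one still points at the lid's centre. Give that one its first eighth of a turn so that it matches the others and let go; then make the second pass on all four, until every wing lies along the rim. In the second pass turn two opposite screws first, one after the other, and only then the other two.

Things in the scene. Friction and masses are not known exactly. Their poses are not given: they have to be found in the camera images.
- tank: Squat round steel tank, 244 mm across, fixed, at any yaw. Origin at the centre of its underside, z up. Top of its aluminium lid at z = 84 mm (87 mm within 66 mm of the centre; black cap there, 40 mm across, up to 95 mm). Four black wing screws stand on the lid, axes upright, on a circle of 95 mm radius, one on each of the tank's +x, +y, -x and -y axes.
- screw_1 (a joint): Wing screw on the tank's +x axis. Its turn in rad, growing clockwise from above: 0 = wing points at the lid's centre, 0.785 = first pass, 1.571 = wing along the rim. All four wings are alike: an upright bar 46 mm long and 12 mm thick, centred on the screw's axis, from 100 to 128 mm above the bench, on a neck 20 mm across. Grip it across its 12 mm, pads about 116 mm above the bench.
- screw_2 (a joint): Wing screw on the tank's +y axis. Its turn in rad, growing clockwise from above: 0 = wing points at the lid's centre, 0.785 = first pass, 1.571 = wing along the rim. It turns stiffly (about 0.12 N m), stays where it is left, does not rise or sink, and stops hard at 1.75; so do all four.
- screw_3 (a joint): Wing screw on the tank's -x axis. Its turn in rad, growing clockwise from above: 0 = wing points at the lid's centre, 0.785 = first pass, 1.571 = wing along the rim. Made like screw_1.
- screw_4 (a joint): Wing screw on the tank's -y axis. Its turn in rad, growing clockwise from above: 0 = wing points at the lid's centre, 0.785 = first pass, 1.571 = wing along the rim. Made like screw_1.
Things that resemble listed ones, but are neither listed nor needed, are in the scene too. There is more than one size of the tank; the one meant has the size given above.

How it is judged:
By the outcome, as a careful person would: the job done as asked, in the order asked, and still so for the second after the job is handed in, with the robot touching nothing.
It also fails if it takes over 64 s, if anything falls off the work surface, if the arm or the gripper's body presses on something with over 40 N, if the wrist force passes 120 N, or if a joint passes its speed limit or range.

ROBOT

A 6-joint arm with a two-finger parallel gripper is mounted at the origin on a cart in front of the work surface, level with it; the furniture and walls round the work are solid. World frame = base frame: x ahead of the robot, y to its left, z up, the work surface at z = 0. Lengths are in m, angles in rad, forces in N, time in s.
With the tool pointing down it reaches from about 0.35 to 0.975 m from the base axis. Payload 7.1 kg.
Tool frame: the origin (TCP) lies midway between the tips of the shut fingers; the grasp point (between the pads) lies 19 mm behind it; z points along the fingers, x is the direction in which the jaws open and shut, and the axes are right-handed (so a half turn about z gives the same grasp; the last joint's range is limited). The gripper opens to 88 mm and grips with 3 to 60 N. Pads are 20 mm wide; open, the fingers measure 115 mm over their backs; the gripper's body (75 mm by 178 mm) begins 61 mm behind the grasp point.
Start: joints at [-1.139, 0.423, 1.63, -0, 1.089, -0.019], TCP at [0.272, -0.563, 0.183] pointing down, gripper open.
Joint ranges: [-3, 3], [-0.9, 2.11], [0.09, 2.58], [-1.31, 4.45], [0.11, 2.69], [-2.54, 2.54]. Speed limits (rad/s): [2.39, 2.39, 3.01, 3.14, 3.14, 3.14].

INTERFACE

Orientations are given as a unit quaternion [w, x, y, z].
In Python, from station import move_pose, movel, movej, command_gripper, wait, inverse_kinematics, read_camera, camera_info, MotionError, job_done, get_time, get_joint_pos, get_qvel, get_effort, get_tcp_pos, get_ee_rot, get_ft_force, get_ft_torque, get_grip_width gives the robot as it stands. Calls block until the motion is done:
- move_pose(position, orientation): joint-space move of the TCP to a pose.
- movel(position, frame=None, v=0.15, until_force=None): straight line of the TCP; frame=None keeps the orientation; v is the mean speed in m/s. With until_force (N) it stops when the force on the tool has changed by that much, and returns True; else False.
- movej(angles): joint-space move.
- command_gripper(opening): opening from 0.0 (shut) to 1.0 (fully open); the grip force is fixed at half the most; returns when the fingers have stopped.
- wait(seconds).
- inverse_kinematics(position, orientation): joint angles nearest the present ones, or None.
- read_camera(name): name is "scene" or "top" or "wrist"; returns the picture (480x640x3 uint8, red, green, blue); there is no depth.
- camera_info(name): a dict with "intrinsics" (3x3 intrinsics, pixels), "T" (4x4, takes a point from camera to world coordinates); the wrist camera has in their place "tool_from_camera" (4x4, takes a point from camera to tool coordinates, whose origin is the TCP and whose axes are the tool frame's). Camera axes: x right, y up, looking along -z (the intrinsics and any distortion apply to the point x, -y, -z); pixel columns grow to the right and rows downward; lengths in m; the calibration is good to about 2 mm. A picture is of the moment at which its call begins: read the wrist's pose just before it. camera_info takes no time and is no camera call.
A pose or a line that the arm cannot do raises MotionError and nothing moves.
- job_done(): hands the job in, once; it reports no verdict.
Readings, each from a call of its own:
- get_time(): time.
- get_joint_pos(): joint angles.
- get_qvel(): joint speeds.
- get_effort(): joint torques, N m.
- get_tcp_pos(): TCP position.
- get_ee_rot(): TCP orientation.
- get_ft_force(): force on the tool from outside, world axes, zero at the start.
- get_ft_torque(): the same for the moment, N m.
- get_grip_width(): opening from 0.0 (shut) to 1.0 (fully open).
Only numpy, scipy, OpenCV 4.12 (cv2) and the standard library are available. Lean on these libraries where they do the work, as an engineer would, in place of code of your own. Each camera call takes 0.05 s, during which the arm holds its last target.

## Working session

There is one attempt and no reset: what is moved stays moved. The work goes in short steps, each a Python script; the robot and the scene stay as the last script left them, time stands still between calls to the robot, and variables do not carry over. Pictures are saved under pics/ and viewed, and the job is handed in when it is done.

```bash
mkdir -p pics; ls; python3 - <<'E'
from station import *
import cv2
print(get_time())
for n in ("scene","top","wrist"):
    im=read_camera(n); cv2.imwrite(f"pics/{n}0.png",im[:,:,::-1]); print(n,camera_info(n))
print(get_time(),get_ee_rot())
E
```

```text
pics
0.0
scene {'intrinsics': array([[539.65117753,   0.        , 321.60006998],
       [  0.        , 539.65117753, 235.050094  ],
       [  0.        ,   0.        ,   1.        ]]), 'T': array([[ 0.57770877,  0.45267896, -0.67921597, -0.01099423],
       [-0.81613224,  0.30664167, -0.4897949 , -0.47461297],
       [-0.01344393,  0.83728887,  0.54659547,  0.54609303],
       [ 0.        ,  0.        ,  0.        ,  1.        ]])}
top {'intrinsics': array([[494.53064663,   0.        , 323.93058013],
       [  0.        , 494.53064663, 232.95859625],
       [  0.        ,   0.        ,   1.        ]]), 'T': array([[-0.00706324,  0.98988463, -0.14169871,  0.4335751 ],
       [-0.99947562, -0.01146647, -0.03028218, -0.08132409],
       [-0.03160065,  0.14141051,  0.98944655,  0.95666148],
       [ 0.        ,  0.        ,  0.        ,  1.        ]])}
wrist {'intrinsics': array([[344.38219041,   0.        , 320.72665845],
       [  0.        , 344.38219041, 237.44658181],
       [  0.        ,   0.        ,   1.        ]]), 'tool_from_camera': array([[ 9.99999481e-01, -8.31586205e-04, -5.89356593e-04,
         7.11582265e-04],
       [-9.68126042e-04, -9.55786015e-01, -2.94061484e-01,
        -8.11581290e-02],
       [-3.18761316e-04,  2.94061902e-01, -9.55786324e-01,
        -2.02079487e-01],
       [ 0.00000000e+00,  0.00000000e+00,  0.00000000e+00,
         1.00000000e+00]])}
0.15 [-2.97845890e-04  8.47248098e-01 -5.31197074e-01 -4.90792074e-04]
```

View pics/top0.png

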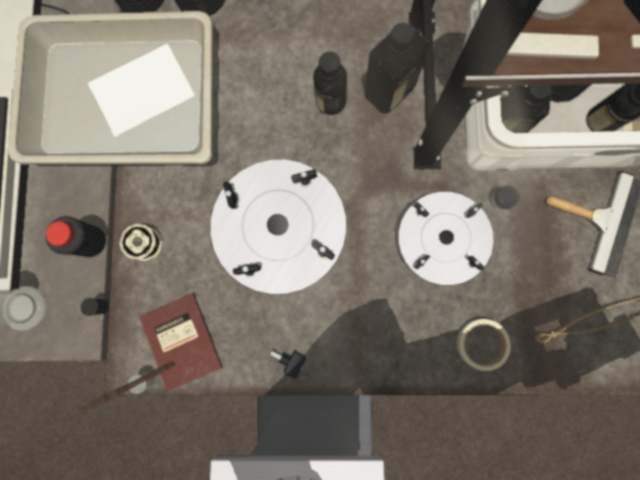

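View pics/scene0.png

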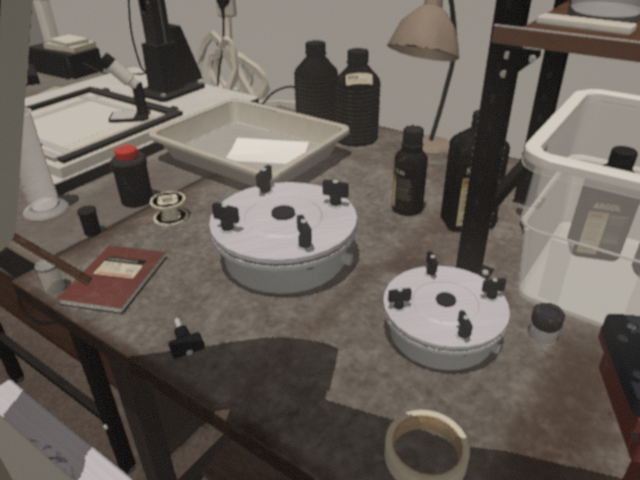

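```bash
cat > h.py <<'E'
from station import *
import numpy as np, cv2
from scipy.spatial.transform import Rotation as R
def proj(P,info,T=None):
    T=info['T'] if T is None else T
    p=(np.atleast_2d(P)-T[:3,3])@T[:3,:3]; K=info['intrinsics']
    return np.c_[K[0,2]+K[0,0]*p[:,0]/-p[:,2], K[1,2]+K[1,1]*(-p[:,1])/-p[:,2]]
def ray(uv,z,info,T=None):
    T=info['T'] if T is None else T
    K=info['intrinsics'];uv=np.atleast_2d(uv)
    d=np.c_[(uv[:,0]-K[0,2])/K[0,0],-(uv[:,1]-K[1,2])/K[1,1],-np.ones(len(uv))]@T[:3,:3].T
    return T[:3,3]+d*((z-T[2,3])/d[:,2])[:,None]
def rectify(im,info,cx,cy,half,z,px=600,T=None):
    # image up = +x, left = +y
    w=np.array([[cx+half,cy+half,z],[cx+half,cy-half,z],[cx-half,cy-half,z],[cx-half,cy+half,z]])
    H=cv2.getPerspectiveTransform(np.float32(proj(w,info,T)),np.float32([[0,0],[px,0],[px,px],[0,px]]))
    return cv2.warpPerspective(im,H,(px,px),flags=cv2.INTER_CUBIC)
E
python3 - <<'E'
from h import *
i=camera_info("top")
c=ray([[278,225]],.091,i)[0]; print(c, np.hypot(*c[:2]))
# lid ellipse
im=cv2.imread("pics/top0.png"); 
g=cv2.cvtColor(im,cv2.COLOR_BGR2GRAY); m=(g>150).astype(np.uint8)
n,l,s,ce=cv2.connectedComponentsWithStats(m); k=l[200+30,225]; print(s[k])
cn=max(cv2.findContours((l==k).astype(np.uint8),cv2.RETR_EXTERNAL,cv2.CHAIN_APPROX_NONE)[0],key=len)[:,0].astype(float)
w=ray(cn,.084,i)[:,:2]; 
A=np.c_[2*w,np.ones(len(w))]; x=np.linalg.lstsq(A,(w**2).sum(1),rcond=None)[0]
print("circle",x[:2],np.sqrt(x[2]+x[0]**2+x[1]**2))
cv2.imwrite("pics/r0.png",rectify(im,i,x[0],x[1],.14,.128))
E
```

```text
[0.57279109 0.02679263 0.091     ] 0.5734173684138507
[  210   159   137   136 13189]
circle [0.56953112 0.02713451] 0.11759370802454679
```

View pics/r0.png

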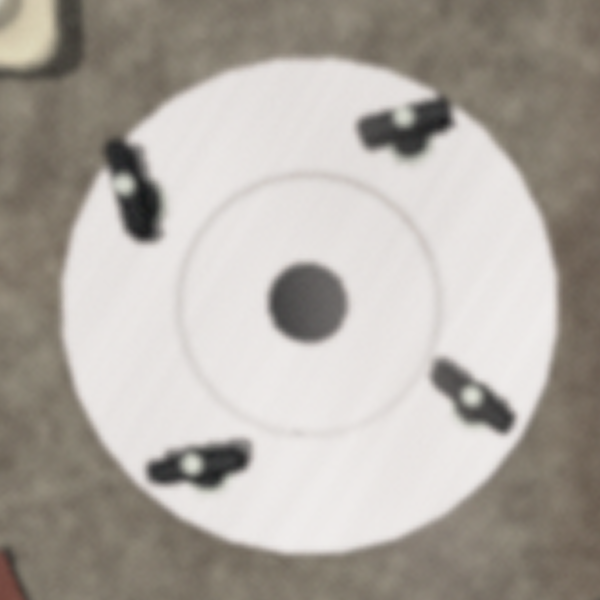

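```bash
python3 - <<'E'
from h import *
q=[0,1,0,0]
movel([0.573,0.045,0.25],q,v=0.3)
wait(0.2)
p=get_tcp_pos();r=get_ee_rot();im=read_camera("wrist"); print(p,r,get_joint_pos(),get_time())
cv2.imwrite("pics/w1.png",im[:,:,::-1])
T=np.eye(4);T[:3,:3]=R.from_quat(np.roll(r,-1)).as_matrix();T[:3,3]=p
i=camera_info("wrist");T=T@i['tool_from_camera'];np.save("T1.npy",T)
cv2.imwrite("pics/r1.png",rectify(im[:,:,::-1],i,.573,.027,.14,.128,T=T))
E
```

```text
[0.57287588 0.04445267 0.25000233] [ 2.03812671e-05  9.99999893e-01 -4.60221691e-04 -3.32085512e-05] [ 5.69394064e-02  2.78588731e-01  1.67964901e+00 -4.10403122e-05
  1.18345660e+00  5.76540355e-02] 2.8167
```

View pics/r1.png

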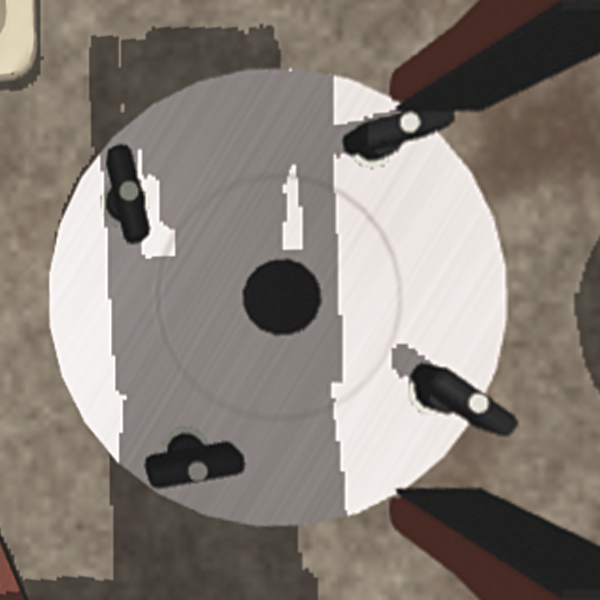

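View pics/w1.png

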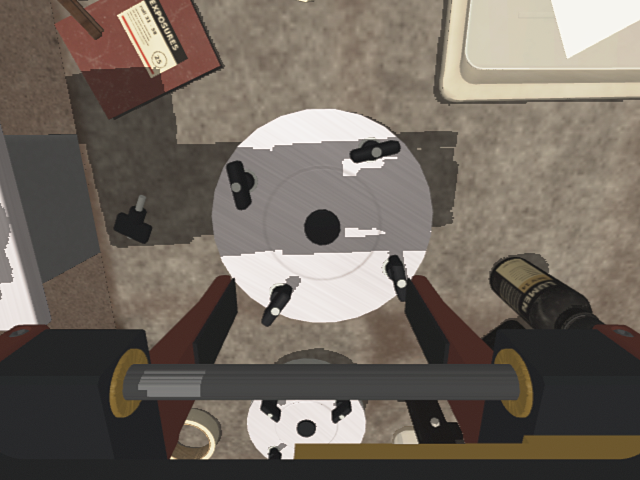

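```bash
cat >> h.py <<'E'
C=np.array([.5743,.0266]); TH=np.radians(-31.4)
AZ=dict(A=TH,B=TH+np.pi/2,C=TH+np.pi,D=TH-np.pi/2)
def qyaw(a): # tool down, tool x at yaw a
    return np.array([0,np.cos(a/2),np.sin(a/2),0.])
def yawnow():
    w,x,y,z=get_ee_rot(); return np.degrees(np.arctan2(2*(x*y+w*z),1-2*(y*y+z*z)))
def rep(s):
    print(s,"t%.2f"%get_time(),"tcp",np.round(get_tcp_pos(),4),"yaw %.2f"%yawnow(),"F",np.round(get_ft_force(),1),"M",np.round(get_ft_torque(),2),"w %.3f"%get_grip_width())
def xy(n): return C+.095*np.array([np.cos(AZ[n]),np.sin(AZ[n])])
def approach(n,deg,z=.165):
    p=xy(n); move_pose([*p,z],qyaw(np.radians(deg))); 
def down(n,deg): movel([*xy(n),.097],qyaw(np.radians(deg)),v=.12,until_force=15)
def turn(n,y1):
    j=np.array(get_joint_pos()); j2=j.copy(); j2[5]+=np.radians(yawnow()-y1); movej(j2)
E
python3 - <<'E'
from h import *
command_gripper(.5); rep("open")
approach('D',-31.4); rep("hover")
print(down('D',-31.4)); rep("down")
command_gripper(0); rep("grip")
E
```

```text
open t3.64 tcp [0.573 0.045 0.25 ] yaw 0.00 F [-0.3  0.2  0. ] M [-0.08 -0.07  0.03] w 0.500
hover t4.26 tcp [ 0.5258 -0.0545  0.1657] yaw -31.31 F [ 0.5  0.3 -0.7] M [-0.05  0.   -0.03] w 0.500
None
down t4.97 tcp [ 0.5257 -0.0542  0.0977] yaw -31.35 F [0.1 0.  0.3] M [-0.02 -0.06 -0.02] w 0.501
grip t5.77 tcp [ 0.5248 -0.0545  0.097 ] yaw -31.40 F [-0.4 -0.2 -0.6] M [-0.03  0.02  0.03] w 0.007
```

The jaws shut on nothing (0.6 mm wide where 12 mm was expected), so I'll look before doing anything else.

```bash
python3 - <<'E'
from h import *
for n in("wrist","scene","top"):
    cv2.imwrite(f"pics/{n}2.png",read_camera(n)[:,:,::-1])
im=cv2.imread("pics/scene2.png"); cv2.imwrite("pics/scene2c.png",cv2.resize(im[150:310,180:400],None,fx=3.5,fy=3.5,interpolation=2))
rep("")
E
```

```text
t5.92 tcp [ 0.5248 -0.0545  0.097 ] yaw -31.40 F [0.2 0.5 0.8] M [-0.07  0.01  0.05] w 0.002
```

View pics/wrist2.png

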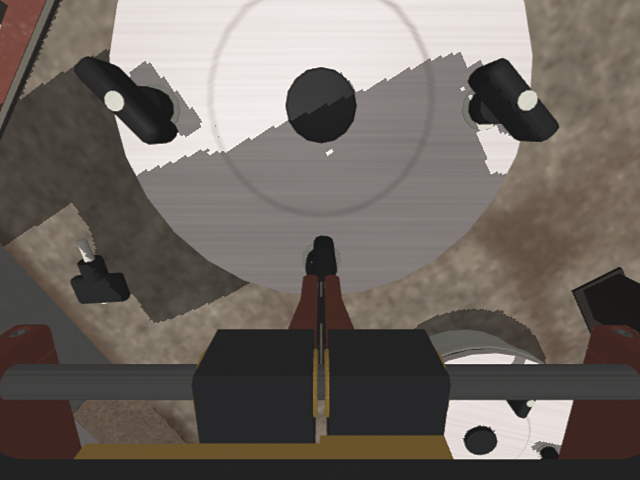

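View pics/scene2c.png

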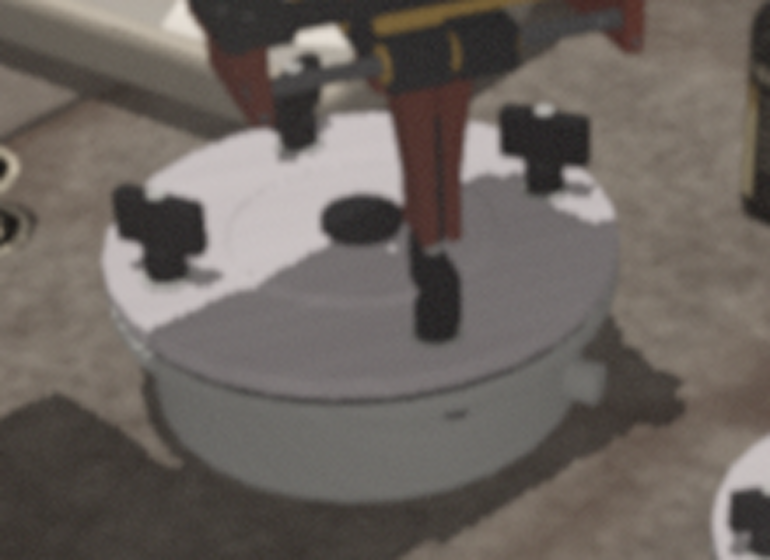

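```bash
python3 - <<'E'
from h import *
i=camera_info("scene");it=camera_info("top")
u=lambda P:((proj(P,i)-[180,150])*3.5).round(0).tolist()
print("tcp",u(get_tcp_pos()))
for n in "ABCD":
    for z in(.084,.128): print(n,z,u([*xy(n),z]))
d=np.array([np.cos(AZ['D']),np.sin(AZ['D'])])
for r in (.072,.118):print(r,u([*(C+r*d),.128]),u([*(C+r*d),.100]))
print("cap",u([*C,.095]))
t=lambda P:proj(P,it).round(0).tolist()
im=cv2.imread("pics/top2.png");print("top tcp",t(get_tcp_pos()))
cv2.imwrite("pics/top2c.png",cv2.resize(im[140:310,190:370],None,fx=3.3,fy=3.3,interpolation=2))
E
```

```text
tcp [[432.0, 308.0]]
A 0.084 [[542.0, 189.0]]
A 0.128 [[542.0, 109.0]]
B 0.084 [[296.0, 144.0]]
B 0.128 [[290.0, 66.0]]
C 0.084 [[164.0, 275.0]]
C 0.128 [[153.0, 192.0]]
D 0.084 [[433.0, 333.0]]
D 0.128 [[430.0, 247.0]]
0.072 [[410.0, 222.0]] [[413.0, 277.0]]
0.118 [[451.0, 274.0]] [[452.0, 330.0]]
cap [[358.0, 211.0]]
top tcp [[324.0, 251.0]]
```

View pics/top2c.png

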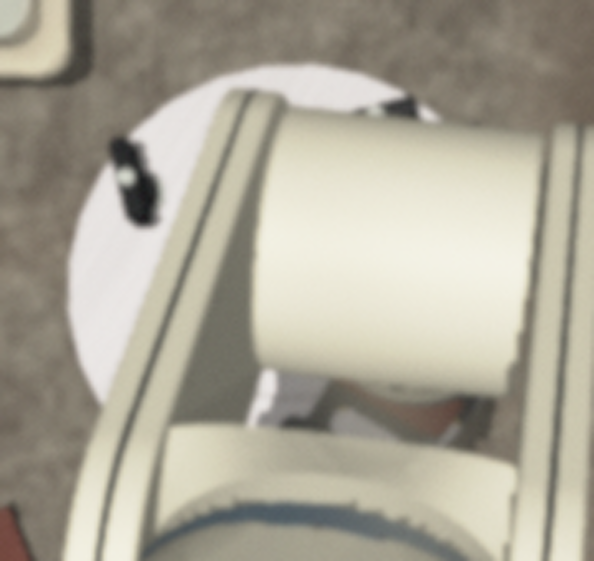

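```bash
python3 - <<'E'
import cv2,numpy as np
a=cv2.imread("pics/wrist2.png")[215:335,250:390]; b=cv2.imread("pics/scene2.png")[175:260,265:350]
a=np.clip(a.astype(float)*2,0,255).astype(np.uint8);b=np.clip(b.astype(float)*2,0,255).astype(np.uint8)
a=cv2.resize(a,(420,360),interpolation=2);b=cv2.resize(b,(360,360),interpolation=2)
cv2.imwrite("pics/z2.png",np.hstack([a,b]))
E
```

```text
(no output)
```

View pics/z2.png

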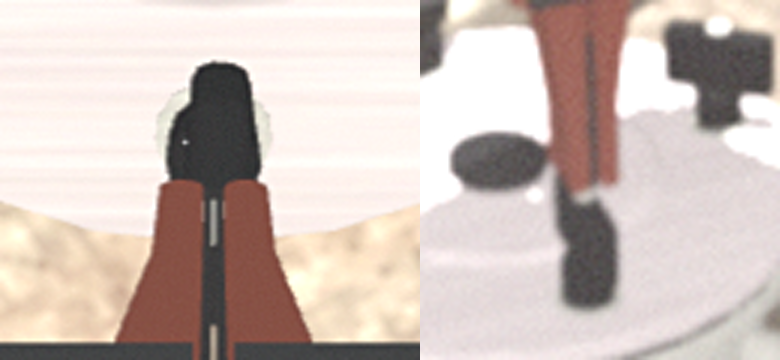

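The fingers appear to end near the top of the wing (z ≈ 0.13) even though the TCP reads 0.097. A slow guarded descent should show where the fingertips really are.

```bash
python3 - <<'E'
from h import *
p=get_tcp_pos(); print(movel([p[0],p[1],.0875],qyaw(np.radians(-31.4)),v=.02,until_force=5)); rep("probe")
E
```

```text
True
probe t6.35 tcp [ 0.5248 -0.0545  0.0891] yaw -31.40 F [-0.8 -0.   6.4] M [ 0.06  0.12 -0.01] w 0.003
```

```bash
python3 - <<'E'
from h import *
q=qyaw(np.radians(-31.4)); p=[*xy('D')]
movel([*p,.095],q,v=.1); command_gripper(.5)
print(movel([*p,.062],q,v=.06,until_force=6)); rep("low")
for n in("wrist","scene"):
    cv2.imwrite(f"pics/{n}3.png",read_camera(n)[:,:,::-1])
a=cv2.imread("pics/wrist3.png")[130:330,190:450]; b=cv2.imread("pics/scene3.png")[150:260,240:370]
f=lambda x:cv2.resize(np.clip(x.astype(float)*1.6,0,255).astype(np.uint8),(390,330),interpolation=2)
cv2.imwrite("pics/z3.png",np.hstack([f(a),f(b)]))
E
```

```text
False
low t8.12 tcp [ 0.5248 -0.0545  0.0618] yaw -31.40 F [-0.2 -1.1 -1. ] M [ 0.01 -0.01 -0.02] w 0.503
```

View pics/z3.png

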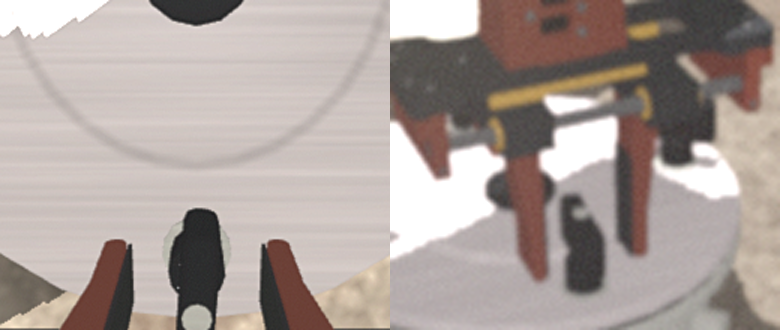

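The TCP has gone below lid height with no contact. So the fingers are about 39 mm shorter than the stated TCP, and I need TCP z ≈ 0.060 for the pads to sit at about 0.118. They straddle the wing centrally, so I'll grip.

```bash
sed -i 's/\.097\],qyaw/.060],qyaw/; s/z=\.165/z=.125/' h.py; python3 - <<'E'
from h import *
q=qyaw(np.radians(-31.4)); p=[*xy('D')]
movel([*p,.060],q,v=.05,until_force=8)
command_gripper(0); rep("grip")
if get_grip_width()>.1:
    for y in(-54,-76.4): turn('D',y); rep("turn")
    cv2.imwrite("pics/wrist4.png",read_camera("wrist")[:,:,::-1])
    command_gripper(.5); rep("rel")
    movel([*get_tcp_pos()[:2],.125],q if 0 else None,v=.2); rep("up")
    cv2.imwrite("pics/wrist5.png",read_camera("wrist")[:,:,::-1])
E
```

```text
grip t9.03 tcp [ 0.5249 -0.0545  0.0601] yaw -31.40 F [-0.1 -1.5  0.5] M [-0.06 -0.07 -0.05] w 0.200
turn t9.50 tcp [ 0.5249 -0.0546  0.06  ] yaw -53.80 F [ 0.5 -0.6 -1. ] M [-0.13 -0.09  0.02] w 0.204
turn t9.96 tcp [ 0.525  -0.0547  0.06  ] yaw -76.11 F [ 0.6 -1.  -0.2] M [-0.2  -0.06  0.03] w 0.206
rel t10.62 tcp [ 0.5249 -0.0546  0.06  ] yaw -76.39 F [ 0.4 -0.   0.4] M [ 0.02  0.06 -0.04] w 0.497
up t11.09 tcp [ 0.5248 -0.0546  0.1249] yaw -76.40 F [ 1.1  0.3 -0.1] M [ 0.04 -0.    0.04] w 0.496
```

```bash
python3 -c "
import cv2,numpy as np
cv2.imwrite('pics/z5.png',cv2.resize(np.hstack([cv2.imread('pics/wrist4.png'),cv2.imread('pics/wrist5.png')]),(800,300)))"
```

```text
(no output)
```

View pics/z5.png

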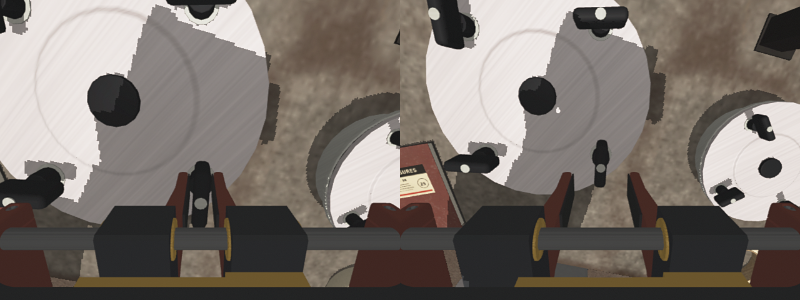

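```bash
cat >> h.py <<'E'
def wT(p,r):
    T=np.eye(4);T[:3,:3]=R.from_quat(np.roll(r,-1)).as_matrix();T[:3,3]=p
    return T@camera_info("wrist")['tool_from_camera']
E
python3 - <<'E'
from h import *
a=cv2.imread("pics/wrist4.png")[220:430,240:460]; b=cv2.imread("pics/wrist5.png")[200:390,220:420]
f=lambda x:cv2.resize(np.clip(x.astype(float)*2,0,255).astype(np.uint8),(400,380),interpolation=2)
cv2.imwrite("pics/z6.png",np.hstack([f(a),f(b)]))
E
```

```text
(no output)
```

View pics/z6.png

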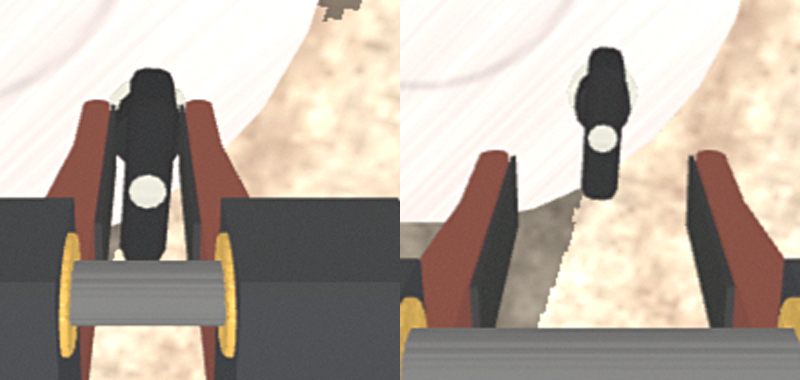

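The jaws stopped at 17.6 mm, so the tips closed on the neck and the wing sits about 3° off in the jaws. I'll regrip D 6 mm higher to set its first eighth exactly.

```bash
sed -i 's/\.060\],qyaw/.067],qyaw/' h.py; python3 - <<'E'
from h import *
down('D',-76.4); command_gripper(0); rep("grip")
turn('D',-76.4); rep("turn")
cv2.imwrite("pics/wrist6.png",read_camera("wrist")[:,:,::-1])
command_gripper(.5); rep("rel")
movel([*get_tcp_pos()[:2],.125],v=.2); rep("up")
cv2.imwrite("pics/wrist7.png",read_camera("wrist")[:,:,::-1])
a=cv2.imread("pics/wrist6.png")[220:430,240:460]; b=cv2.imread("pics/wrist7.png")[200:390,220:420]
f=lambda x:cv2.resize(np.clip(x.astype(float)*2,0,255).astype(np.uint8),(400,380),interpolation=2)
cv2.imwrite("pics/z7.png",np.hstack([f(a),f(b)]))
E
```

```text
grip t12.38 tcp [ 0.5253 -0.0546  0.0674] yaw -76.40 F [ 0.4 -0.   2.4] M [-0.06 -0.08 -0.08] w 0.132
turn t12.62 tcp [ 0.5253 -0.0546  0.0674] yaw -76.40 F [ 0.5 -0.1  1.6] M [-0.02 -0.   -0.08] w 0.136
rel t13.36 tcp [ 0.5253 -0.0546  0.0674] yaw -76.40 F [-0.9 -1.1  1.4] M [ 0.01 -0.   -0.04] w 0.502
up t13.80 tcp [ 0.5255 -0.0547  0.1252] yaw -76.40 F [0.  0.1 0.3] M [ 0.04 -0.01  0.01] w 0.499
```

View pics/z7.png

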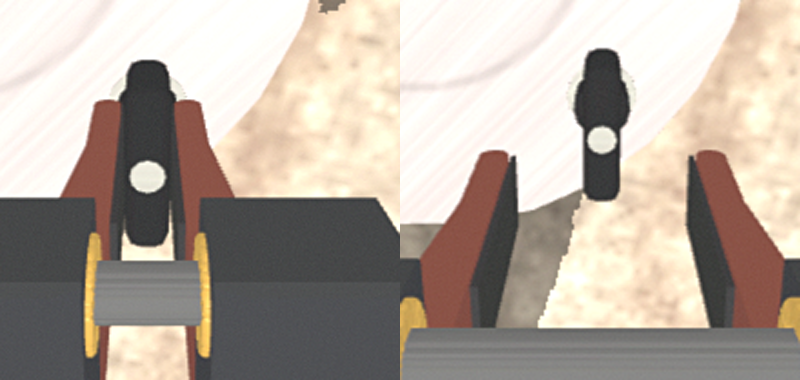

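```bash
cat > p2.py <<'E'
from h import *
import sys
n,y0,y1=sys.argv[1],float(sys.argv[2]),float(sys.argv[3])
approach(n,y0); rep("hover"); wait(.15)
cv2.imwrite(f"pics/{n}_pre.png",read_camera("wrist")[:,:,::-1])
down(n,y0); command_gripper(0); wait(.1); rep("grip")
w=get_grip_width()
if .11<w<.16:
    turn(n,y1); wait(.2); rep("turn"); turn(n,y1); rep("turn2")
    command_gripper(.5); rep("rel")
    movel([*get_tcp_pos()[:2],.125],v=.2); rep("up")
    cv2.imwrite(f"pics/{n}_post.png",read_camera("wrist")[:,:,::-1])
    a=cv2.imread(f"pics/{n}_pre.png")[200:390,220:420]; b=cv2.imread(f"pics/{n}_post.png")[200:390,220:420]
    f=lambda x:cv2.resize(np.clip(x.astype(float)*2,0,255).astype(np.uint8),(400,380),interpolation=2)
    cv2.imwrite(f"pics/{n}_z.png",np.hstack([f(a),f(b)]))
else: print("BAD GRIP")
E
python3 p2.py A 13.6 -31.4
```

```text
hover t15.19 tcp [ 0.6547 -0.0229  0.1241] yaw 13.54 F [-0.8 -1.   0.2] M [-0.02 -0.09  0.02] w 0.495
grip t16.73 tcp [ 0.6553 -0.023   0.0674] yaw 13.60 F [-1.8 -0.1  4.8] M [-0.07  0.33 -0.01] w 0.137
turn t17.70 tcp [ 0.6553 -0.023   0.0674] yaw -31.36 F [-2.3 -0.6  2.4] M [-0.06  0.29 -0.08] w 0.133
turn2 t17.95 tcp [ 0.6553 -0.023   0.0674] yaw -31.38 F [-1.1  0.1  3.4] M [-0.11  0.24 -0.08] w 0.132
rel t18.63 tcp [ 0.6552 -0.023   0.0673] yaw -31.40 F [0.1 1.1 0.2] M [-0.05 -0.05 -0.03] w 0.501
up t19.07 tcp [ 0.6555 -0.023   0.1255] yaw -31.40 F [ 0.  -0.2 -0.4] M [-0.04 -0.02  0.02] w 0.503
```

View pics/A_z.png

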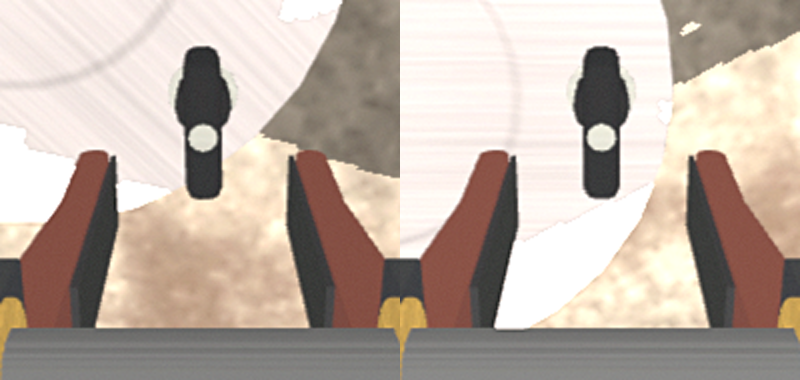

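Screw A now lies along the rim, clean grip. Next is its opposite, C.

```bash
python3 p2.py C 13.6 -31.4
```

```text
hover t19.91 tcp [0.4942 0.076  0.1248] yaw 13.50 F [0.5 0.9 0.4] M [-0.04 -0.07  0.06] w 0.501
grip t21.44 tcp [0.4929 0.076  0.0673] yaw 13.59 F [-2.7 -1.   6.5] M [-0.27  0.36 -0.11] w 0.132
turn t22.42 tcp [0.493  0.0759 0.0674] yaw -31.35 F [-0.7 -1.3  1.6] M [-0.14  0.09 -0.04] w 0.134
turn2 t22.67 tcp [0.493  0.0759 0.0674] yaw -31.38 F [-0.3 -0.7  1.1] M [-0.17 -0.   -0.09] w 0.136
rel t23.35 tcp [0.493  0.0759 0.0674] yaw -31.40 F [-0.   0.1  0. ] M [-0.03  0.03  0.  ] w 0.501
up t23.79 tcp [0.4932 0.0759 0.1251] yaw -31.40 F [-0.3 -0.7 -0.2] M [-0.   -0.03 -0.01] w 0.502
```

View pics/C_z.png

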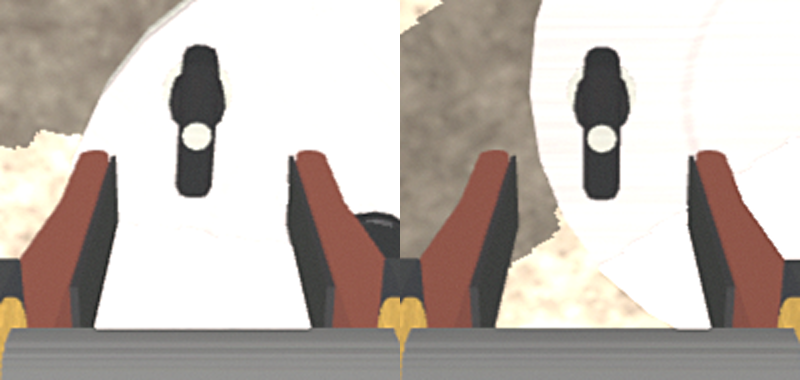

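C is along the rim too. Now B, then D.

```bash
python3 p2.py B -76.4 -121.4 && python3 p2.py D -76.4 -121.4; python3 -c "
import cv2,numpy as np
cv2.imwrite('pics/BD.png',cv2.resize(np.hstack([cv2.imread('pics/B_z.png'),cv2.imread('pics/D_z.png')]),(800,190)))"
```

```text
hover t24.63 tcp [0.6222 0.1074 0.1234] yaw -76.28 F [-0.3  1.   0.8] M [ 0.05 -0.02 -0.02] w 0.502
grip t26.17 tcp [0.624  0.1077 0.0674] yaw -76.40 F [-0.4  0.1  3.3] M [0.03 0.1  0.05] w 0.131
turn t27.14 tcp [0.6239 0.1074 0.0673] yaw -121.36 F [-0.9 -4.2  2.9] M [-0.56  0.18 -0.07] w 0.134
turn2 t27.39 tcp [0.6239 0.1074 0.0673] yaw -121.38 F [-0.8 -1.6  2.8] M [-0.44  0.19 -0.05] w 0.132
rel t28.07 tcp [0.6239 0.1074 0.0673] yaw -121.40 F [ 0.7  0.2 -0.2] M [0.04 0.   0.03] w 0.497
up t28.52 tcp [0.6241 0.1075 0.1254] yaw -121.40 F [ 0.7 -0.7 -0.6] M [ 0.09  0.03 -0.04] w 0.495
hover t29.57 tcp [ 0.5248 -0.0543  0.1245] yaw -76.47 F [ 0.2  1.2 -0.3] M [ 0.06 -0.01 -0.03] w 0.503
grip t31.10 tcp [ 0.5251 -0.0547  0.0673] yaw -76.41 F [-0.8 -1.6  5.3] M [-0.21  0.1  -0.07] w 0.130
turn t32.08 tcp [ 0.525  -0.0548  0.0673] yaw -121.35 F [-0.8 -4.   2.4] M [-0.65  0.19 -0.14] w 0.133
turn2 t32.33 tcp [ 0.525  -0.0548  0.0673] yaw -121.38 F [-0.9 -4.4  2.6] M [-0.52  0.16  0.04] w 0.134
rel t33.01 tcp [ 0.525  -0.0548  0.0673] yaw -121.40 F [-0.5  0.3 -0.1] M [ 0.09 -0.03 -0.05] w 0.502
up t33.45 tcp [ 0.5252 -0.0548  0.1252] yaw -121.40 F [0.4 0.1 0. ] M [ 0.09  0.04 -0.06] w 0.500
```

View pics/BD.png

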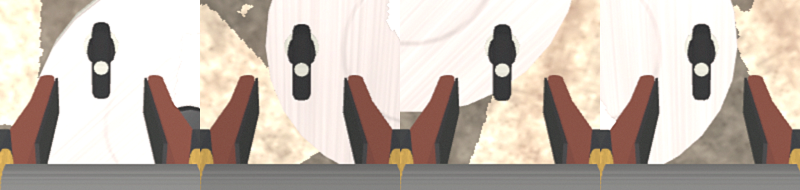

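Now one overall check from above the centre.

```bash
python3 - <<'E'
from h import *
move_pose([.5743,.045,.25],[0,1,0,0]); wait(.4)
p=get_tcp_pos();r=get_ee_rot();im=read_camera("wrist")
cv2.imwrite("pics/w9.png",im[:,:,::-1])
o=rectify(im[:,:,::-1],camera_info("wrist"),*C,.14,.128,T=wT(p,r)); cv2.imwrite("pics/r9.png",o); rep("")
E
```

```text
t35.64 tcp [0.5743 0.045  0.25  ] yaw -0.01 F [-0.2  0.1  0.3] M [-0.07 -0.08  0.02] w 0.493
```

View pics/r9.png

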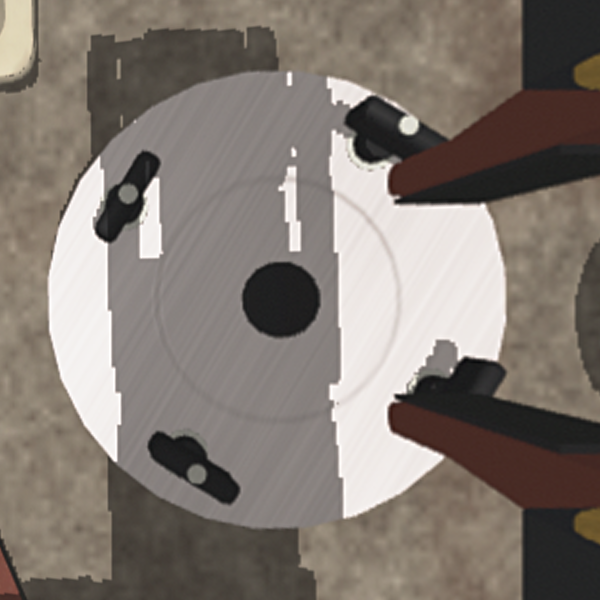

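```bash
python3 -c "
from station import *
job_done(); print(get_time())"
```

```text
the job is handed in; nothing more can be done
the job is handed in; nothing more can be done
```

The lid job is done and handed in at about 36 s. All four wings on the 244 mm tank now lie along the rim.

- **First pass:** the one wing still pointing at the lid's centre, D (the screw nearest the robot on its right), got its eighth of a turn and was released.
- **Second pass:** I turned A (far right) and then its opposite C (near left), then B (far left) and its opposite D. Each was gripped, turned 45° clockwise and released before the next. I can't tell which of these is screw_1 to screw_4, because the images don't show which way the tank's +x axis points.

**What went wrong on the way:**
- **Missed grip:** the first grip closed on nothing. The fingers end about 39 mm short of the stated TCP, which I confirmed with a soft touch of about 6 N on top of D's wing. I lowered the tool to match.
- **Loose grip:** the next grip caught D's neck, reading 17.6 mm where 12 mm was expected, and left its wing about 3° off. I regripped it higher, which turned it back that small amount, before starting the second pass.

**Last checks:**
- **Grips:** every second-pass grip read about 12 mm.
- **Angles:** the final jaw angles were within 0.05° of my targets. Those rest on the tank's yaw, where the top and wrist cameras agreed to about 0.1°.
- **Final picture:** all four wings lie along the rim, though the fingers partly hid two of them. Rough readings on B and C came out 4–5° off target. I put that down to the wings' visible sides and did not measure further.
- **Forces:** wrist forces at the readings I took stayed below about 7 N, and the open gripper was clear of the tank.

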